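# Index the drilling turntable to the next hole

## Robot

A 7-joint arm with a two-finger parallel gripper is mounted at the origin on the work surface. World frame = base frame: x ahead of the robot, y to its left, z up, the work surface at z = 0. Lengths are in m, angles in rad, forces in N, time in s.
With the tool pointing down it reaches from about 0.35 to 0.9 m from the base axis. Payload 7.2 kg.
Tool frame: the origin (TCP) lies on the centre line of the jaws, within the pads' length; the fingertips stand 14 mm ahead of it and the grasp point (between the pads) lies 5 mm behind it (tcp_to_tips is the distance from the TCP to the fingertips, in m); z points along the fingers, y is the direction in which the jaws open and shut (so a half turn about z gives the same grasp; the last joint's range is limited). The gripper opens to 88 mm and grips with 3 to 60 N. Pads are 20 mm wide; open, the fingers measure 115 mm over their backs; the gripper's body (75 mm by 178 mm) begins 61 mm behind the grasp point.
Start: joints at [1.045, 0.411, -0.013, 1.596, 0.006, 1.134, -0.082], TCP at [0.276, -0.561, 0.237] pointing down, gripper open.
Joint ranges: [-2.95, 2.95], [-0.29, 1.99], [-1.47, 1.44], [0.14, 2.54], [-1.03, 4.17], [0.13, 1.85], [-2.86, 2.86]. Speed limits (rad/s): [2.39, 2.39, 3.01, 3.01, 3.14, 3.14, 3.14].

## Interface

Orientations are given as a unit quaternion [x, y, z, w].
In Python, from station import movep, servo_line, movej, move_gripper, wait, solve_ik, grab_frame, calibration, PlanningError, close_job, read_clock, read_joint_pos, read_joint_velocities, read_effort, read_tcp_pos, read_orientation, read_ft_force, read_ft_torque, read_grip_width, tcp_to_tips gives the robot as it stands. Calls block until the motion is done:
- movep(position, orientation): joint-space move of the TCP to a pose.
- servo_line(position, rate=0.15, ori=None, force_limit=None): straight line of the TCP; ori=None keeps the orientation; rate is the mean speed in m/s. With force_limit (N) it stops when the force on the tool has changed by that much, and returns True; else False.
- movej(angles): joint-space move.
- move_gripper(opening, grip_force=None): opening from 0.0 (shut) to 1.0 (fully open); grip_force is the grip in N (None keeps the last); returns when the fingers have stopped.
- wait(seconds).
- solve_ik(position, orientation): joint angles nearest the present ones, or None.
- grab_frame(name): name is "scene" or "top" or "wrist"; returns the picture (400x640x3 uint8, red, green, blue); there is no depth.
- calibration(name): a dict with "K" (3x3 intrinsics, pixels), "R" (3x3) and "t" (3): a world point X has camera coordinates R X + t; the wrist camera has in their place "mount" (4x4, takes a point from camera to tool coordinates, whose origin is the TCP and whose axes are the flange's). Camera axes: x right, y down, z forward; pixel columns grow to the right and rows downward; lengths in m; the calibration is good to about 2 mm. A picture is of the moment at which its call begins: read the wrist's pose just before it. calibration takes no time and is no camera call.
A pose or a line that the arm cannot do raises PlanningError and nothing moves.
- close_job(): hands the job in, once; it reports no verdict.
Readings, each from a call of its own:
- read_clock(): time.
- read_joint_pos(): joint angles.
- read_joint_velocities(): joint speeds.
- read_effort(): joint torques, N m.
- read_tcp_pos(): TCP position.
- read_orientation(): TCP orientation.
- read_ft_force(): force on the tool from outside, world axes, zero at the start.
- read_ft_torque(): the same for the moment, N m.
- read_grip_width(): opening from 0.0 (shut) to 1.0 (fully open).
Only numpy, scipy, OpenCV 4.12 (cv2) and the standard library are available. Lean on these libraries where they do the work, as an engineer would, in place of code of your own. Each camera call takes 0.05 s, during which the arm holds its last target. There are 200 camera calls.

## Task

The beech ring on the drilling turntable is ready for its next rod hole. Pull the black spring plunger up out of its hole, turn the turntable anticlockwise (seen from above) by it, let the plunger down on the plate and turn on gently until the pin drops fully home in the very next hole and locks the table, then let go. Never force the table sideways against the pin while it sits in a hole (a light push, well under 20 N, is plenty), and leave the other things on the bench where they lie.

Things in the scene. Friction and masses are not known exactly. Their poses are not given: they have to be found in the camera images.
- indexer: The drilling turntable's fixed green cast base, bolted to the bench, 264 mm across plus four bolt lugs (out to 165 mm from the axis). Origin on the turntable's axis at bench level; z up. A green drill guide with a brass bush (90 mm high) stands on the base's rim in the direction +80 degrees from its x axis (anticlockwise positive), on the far side from the plunger.
- plate_centre (a point): Point on the turntable's axis, level with the top face of the round steel index plate (238 mm across, top 40 mm above the bench), fixed to the base; its x, y, z axes are the base's. The plate has brass-rimmed holes, 9.5 mm wide for the 8 mm pin, on a circle of 100 mm radius. The holes follow the ring's rod pattern, so the gaps between them are uneven.
- start_hole (a point): Mouth, on the plate's top face, of the hole in which the pin starts: 100 mm from the axis, -120 degrees from the base's x axis. The next hole anticlockwise lies somewhere between 25 and 43 degrees on from it (not told more exactly: find it by feel, or see its brass rim, 17 mm wide); the one after that is 70 degrees on.
- wing_nut (a point): Top of the stud on the turntable's axis, 121 mm above the bench, over a brass wing nut (54 mm span) and a steel bridge bar that clamp the beech ring (144 mm across, top 81 mm above the bench) on the turntable, an aluminium disc 156 mm across. All turn with the table.
- stage (a joint): Angle of the turntable, rad: 0 in the starting hole, growing anticlockwise seen from above; about 0.008 rad of play either way in a hole. Turning it by the knob takes 1 to 3 N with the pin lifted and some 4 to 10 N while the pin rides on the plate. A lug on its rim (38 mm wide, top 60 mm above the bench, with an 18 mm wide steel sleeve up to 76 mm) carries the plunger 100 mm from the axis.
- plunger (a joint): Lift of the plunger, m: 0 fully home in a hole, 0.008 to 0.010 when the pin's end stands on the plate's face (slightly hollow in places), 0.014 at its upper stop. It pushes down with 5.5 N at 0, 7.5 N at 0.010, 8 N at 0.014. Lift it more than 0.010 to turn out of a hole; let go between holes, it rides on the plate and drops by itself on coming over a hole.
- knob_grip (a point): Centre of the plunger's black upright round knob, 26 mm wide and 30 mm high, 96 mm above the bench when the plunger is home; it rises with the plunger and moves on the 100 mm circle with the turntable. It can be gripped from above on any two opposite sides, and the table can be turned by pushing or carrying it.
- index_pin: The steel pin under the knob, 8 mm thick with a slightly rounded flat end, fixed to the plunger. Origin on the pin's centre line (100 mm out from the axis), 96 mm below the knob's centre.
- drill: Red-handled steel hand drill lying on its side, about 340 mm long, 75 mm high with its crank knob; origin near its gear wheel at bench level, x towards the bit. Leave alone.
- mallet: Pale wooden mallet lying on its side, 300 mm long, head 66 x 115 x 60 mm; origin on the handle line at bench level, x towards the head. Leave alone.
- cork_block: Cork sanding block, 110 x 62 x 32 mm, origin under its centre. Leave alone.
- bead_jar: Clear jar of orange beads with a steel lid, 82 mm wide, 116 mm high, origin under its centre. Leave alone.
- bead_frame: Unstrung beech bead frame lying flat, 170 x 250 x 20 mm, origin under its centre. Leave alone.
- ring_blank: Spare beech ring lying flat, 144 mm across, 22 mm high, origin under its centre. Leave alone.
- bead_tray: Small wooden tray of coloured beads, 130 x 90 x 28 mm, origin under its centre. Leave alone.

How it is judged:
By the outcome, as a careful person would: the job done as asked, in the order asked, and still so for the second after the job is handed in, with the robot touching nothing.
It also fails if it takes over 58 s, if anything falls off the work surface, if the arm or the gripper's body presses on something with over 40 N, if the wrist force passes 120 N, or if a joint passes its speed limit or range.

## Working session

There is one attempt and no reset: what is moved stays moved. The work goes in short steps, each a Python script; the robot and the scene stay as the last script left them, time stands still between calls to the robot, and variables do not carry over. Pictures are saved under pics/ and viewed, about 8 in all and at most 12, crops included, and the job is handed in when it is done.

```bash
mkdir -p pics; ls; python3 - <<'E'
from station import *
import cv2
for n in ("scene","top"):
    cv2.imwrite(f"pics/{n}0.png",grab_frame(n)[:,:,::-1]); c=calibration(n); print(n,c)
print(calibration("wrist"),read_clock(),read_tcp_pos(),read_orientation(),read_ft_force(),tcp_to_tips)
E
```

```text
pics
scene {'K': array([[402.01712904,   0.        , 319.8281771 ],
       [  0.        , 402.01712904, 201.98174395],
       [  0.        ,   0.        ,   1.        ]]), 'R': array([[ 0.75154098,  0.65966028,  0.00587148],
       [ 0.43934614, -0.49386142, -0.75038381],
       [-0.4920987 ,  0.5665238 , -0.66097629]]), 't': array([-0.38880991, -0.09687857,  1.51961803])}
top {'K': array([[381.21439046,   0.        , 317.13738961],
       [  0.        , 381.21439046, 191.90990379],
       [  0.        ,   0.        ,   1.        ]]), 'R': array([[ 0.02857504, -0.99935511, -0.02174454],
       [-0.99688603, -0.0268915 , -0.07412884],
       [ 0.07349629,  0.02379506, -0.99701158]]), 't': array([0.03576507, 0.47356394, 1.21633402])}
{'K': array([[314.30400985,   0.        , 315.48664308],
       [  0.        , 314.30400985, 195.66655891],
       [  0.        ,   0.        ,   1.        ]]), 'mount': array([[-5.51391087e-04, -9.65337457e-01, -2.61004386e-01,
         7.09726984e-02],
       [ 9.99999773e-01, -4.31158780e-04, -5.17911760e-04,
        -1.22716979e-03],
       [ 3.87425288e-04, -2.61004612e-01,  9.65337476e-01,
        -1.48222126e-01],
       [ 0.00000000e+00,  0.00000000e+00,  0.00000000e+00,
         1.00000000e+00]])} 0.1 [ 0.27601949 -0.56028735  0.23588928] [ 9.73912469e-01  2.26922909e-01 -2.13328582e-04 -6.70711142e-04] [-0.32295253  0.25203461  0.05891387] 0.014
```

View pics/top0.png

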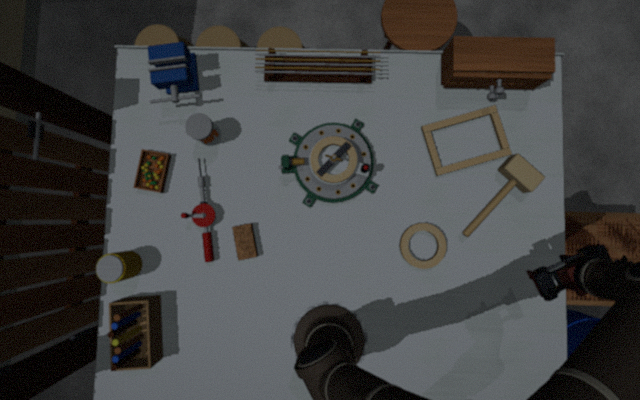

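View pics/scene0.png

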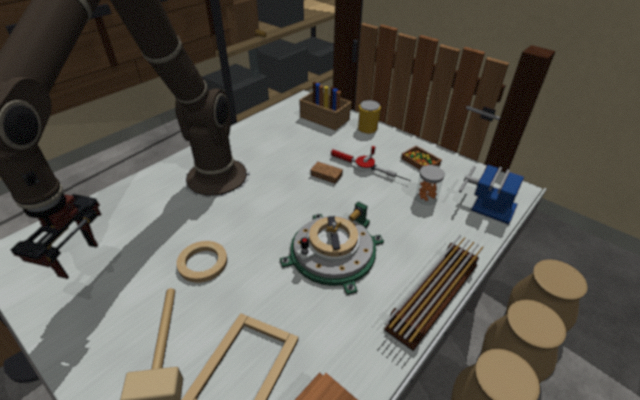

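The top view shows the turntable at about (333,162), the drill guide at (290,162) and the knob at about (365,168). The scene view agrees, with the knob at about (304,243). Next I'll measure them and zoom in.

```bash
cat > h.py <<'E'
import numpy as np, cv2
from station import *
from scipy.spatial.transform import Rotation as Rot
def ray_plane(cam,uv,z,pose=None):
    """pixel -> world point at height z. cam: (K, Rwc, origin)"""
    K,R,o=cam
    d=R@np.linalg.solve(K,[uv[0],uv[1],1.0]); return o+d*(z-o[2])/d[2]
def fixed(n):
    c=calibration(n); return c["K"],c["R"].T,-c["R"].T@c["t"]
def wrist():
    c=calibration("wrist"); T=np.eye(4); T[:3,:3]=Rot.from_quat(read_orientation()).as_matrix(); T[:3,3]=read_tcp_pos()
    T=T@c["mount"]; return c["K"],T[:3,:3],T[:3,3]
def project(cam,X):
    K,R,o=cam; p=K@(R.T@(np.asarray(X)-o)); return p[:2]/p[2]
E
python3 - <<'E'
from h import *
im=cv2.imread("pics/top0.png"); cam=fixed("top")
hsv=cv2.cvtColor(im,cv2.COLOR_BGR2HSV)
g=cv2.inRange(hsv,(60,90,25),(95,255,160)); g[:, :270]=0; g[:,400:]=0; g[:100]=0; g[220:]=0
ys,xs=np.nonzero(g); P=np.array([ray_plane(cam,(x,y),0.02)[:2] for x,y in zip(xs,ys)])
print(len(P))
# beech ring: centre
for nm,lo,hi,z in (("ring",(10,60,90),(28,255,255),0.081),):
    m=cv2.inRange(hsv,lo,hi); m[:,:300]=0; m[:,368:]=0; m[:125]=0; m[195:]=0
    c=np.vstack(cv2.findContours(m,0,2)[0]); (x,y),r=cv2.minEnclosingCircle(c); print(nm,x,y,r,ray_plane(cam,(x,y),z), r*2/381*1.1)
from scipy.optimize import least_squares
c0=np.median(P,axis=0); d=np.linalg.norm(P-c0,axis=1); 
f=least_squares(lambda c:np.linalg.norm(P-c[:2],axis=1)-c[2],[*c0,.125],loss="soft_l1",f_scale=.004).x; print("base",f)
crop=cv2.resize(im[112:212,270:400],None,fx=6,fy=6,interpolation=cv2.INTER_CUBIC); crop=cv2.convertScaleAbs(crop,alpha=1.5,beta=10); cv2.imwrite("pics/c0.png",crop)
E
```

```text
619
ring 333.42156982421875 159.0490264892578 22.989099502563477 [5.70840457e-01 1.54406196e-05 8.10000000e-02] 0.13274545644524843
base [0.57558495 0.00458532 0.1316493 ]
```

View pics/c0.png

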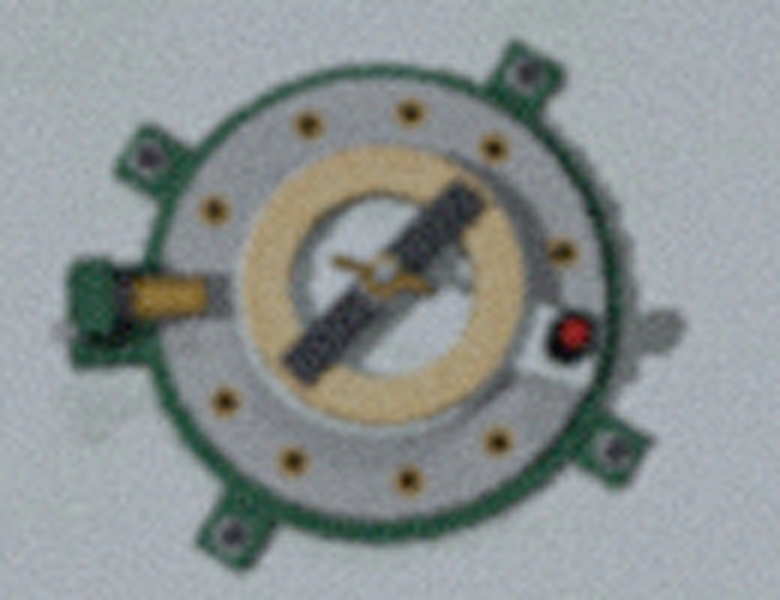

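```bash
python3 - <<'E'
from h import *
from scipy.optimize import least_squares
cam=fixed("top"); px=lambda x,y:(270+(x-2.5)/6,112+(y-2.5)/6)
H=[(563,252),(495,148),(410,113),(309,125),(214,210),(225,401),(293,461),(408,481),(499,442)]
P=np.array([ray_plane(cam,px(*h),.04)[:2] for h in H])
f=least_squares(lambda c:np.linalg.norm(P-c[:2],axis=1)-c[2],[.575,0,.1]).x; print("holes fit",f,"res mm",1e3*(np.linalg.norm(P-f[:2],axis=1)-f[2]))
k=ray_plane(cam,px(571,334),.109)[:2]; print("knob",k,np.linalg.norm(k-f[:2]))
a=np.degrees(np.arctan2(*(P-f[:2]).T[::-1])); ka=np.degrees(np.arctan2(*(k-f[:2])[::-1])); print("angles",a.round(1),"knob",ka,"next",a[0]-ka)
# tool down; jaw (y) tangential at knob; options
th=np.radians(ka)
for s in (1,-1):
    y=s*np.array([-np.sin(th),np.cos(th),0]); z=np.array([0,0,-1.]); R=np.c_[np.cross(y,z),y,z]; q=Rot.from_matrix(R).as_quat()
    print(s,np.round(R[:,0],2),solve_ik([k[0],k[1],.19],q))
E
```

```text
holes fit [5.71648944e-01 5.16016215e-04 1.00091262e-01] res mm [-0.20321414  0.29501574 -0.15154665 -0.18123677  0.2366256   0.02031546
 -0.19053782 -0.00283886  0.17741753]
knob [ 0.54380244 -0.09418217] 0.09870752039940617
angles [ -75.   -36.1   -7.6   24.    64.   125.8  153.8 -170.2 -139.8] knob -106.38625259316463 next 31.387513630539758
1 [0.28 0.96 0.  ] [ 0.45934781  0.3773837  -0.47904621  1.8055339   0.20230624  1.00716024
 -0.38562837]
-1 [-0.28 -0.96 -0.  ] [ 0.93711317  0.65059009 -1.23365225  1.77786826  0.65928322  1.20288792
  2.36502528]
```

```bash
cat >> h.py <<'E'
C=np.array([.5716,.0005]); A0=np.radians(-106.1)
def quat(th):
    y=np.array([-np.sin(th),np.cos(th),0]); z=np.array([0,0,-1.]); return Rot.from_matrix(np.c_[np.cross(y,z),y,z]).as_quat()
def at(th,z,r=.1,c=C): return [c[0]+r*np.cos(th),c[1]+r*np.sin(th),z]
E
python3 - <<'E'
from h import *
th=A0
movep(at(th,.20),quat(th)); wait(.2)
cam=wrist(); im=grab_frame("wrist")[:,:,::-1].copy()
cv2.imwrite("pics/w0.png",im); np.save("w0.npy",np.array([cam[0],cam[1],np.tile(cam[2],(3,1))]))
print(read_clock(),read_tcp_pos(),read_ft_force(),project(cam,at(th,.111)),project(cam,at(np.radians(-75),.04)),project(cam,[*C,.121]))
E
```

```text
2.2917 [ 0.543786   -0.09624903  0.19995343] [ 0.07670537 -0.35800972  1.14334239] [316.70606294 204.23597487] [368.41885279 169.73459186] [316.59507794  66.27585991]
```

View pics/w0.png

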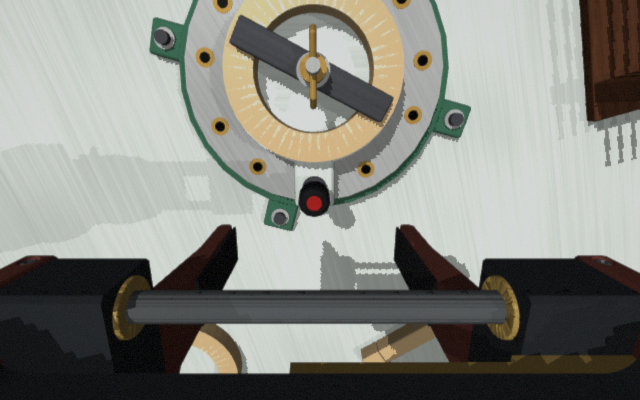

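The wrist view shows the knob cap at (314,203), the next hole at (366,169) and the stud at (313,65). All of them sit about 2.5 px (2 mm) to the −tangent side of the prediction, so I'll shift the centre by that much and centre by touch with a light grip.

```bash
cat >> h.py <<'E'
C=np.array([.5699,.0010])
T=lambda th:np.array([-np.sin(th),np.cos(th),0])
def frc(th,f0): 
    f=np.array(read_ft_force())-f0; return np.round([f@T(th), f@[np.cos(th),np.sin(th),0], f[2]],1)  # tangential, radial, z
E
python3 - <<'E'
from h import *
th=A0
servo_line(at(th,.13),rate=.15); print("hit",servo_line(at(th,.094),rate=.08,force_limit=6)); wait(.2)
f0=np.array(read_ft_force()); np.save("f0.npy",f0)
move_gripper(.40,3); print(frc(th,f0),read_grip_width())
move_gripper(0.0,3); wait(.2)
print(frc(th,f0),read_grip_width()*88,read_tcp_pos(),read_clock())
E
```

```text
hit False
[-0.6  0.4 -0.1] 0.39806190516975926
[-2.8  0.7  2. ] 26.25551644887011 [ 0.54350406 -0.09555107  0.09396701] 5.1583
```

```bash
python3 - <<'E'
from h import *
th=A0; f0=np.load("f0.npy"); p=np.array(read_tcp_pos())
for i in range(4):
    f=frc(th,f0)
    if abs(f[0])<1: break
    p=p+np.sign(f[0])*.0004*T(th); servo_line(p,rate=.01); wait(.1); print(i,frc(th,f0),read_grip_width()*88)
move_gripper(0.0,30); wait(.2); print("gripped",frc(th,f0),read_tcp_pos(),read_clock())
E
```

```text
0 [ 0.   0.7 -1.2] 25.95128355835126
gripped [ 2.3  0.5 -1.2] [ 0.5433525  -0.09549141  0.09400651] 5.925
```

```bash
python3 - <<'E'
from h import *
th=A0; f0=np.load("f0.npy"); p=np.array(read_tcp_pos())
for dz in (.004,.008,.0122):
    r=servo_line(p+[0,0,dz],rate=.02,force_limit=14); print(dz,r,frc(th,f0),read_grip_width()*88)
wait(.1); cv2.imwrite("pics/s1.png",cv2.resize(grab_frame("scene")[190:290,260:400,::-1],None,fx=5,fy=5,interpolation=2)); print(read_tcp_pos(),frc(th,f0),read_clock())
E
```

```text
0.004 False [ 1.3 -0.2 -7.3] 25.789826655251172
0.008 False [ 0.2 -0.4 -8.8] 25.48367954014901
0.0122 False [ 0.8  0.7 -7.9] 25.236175920965714
[ 0.5431533  -0.09549445  0.10608827] [-0.7  0.3 -8.5] 7.1333
```

View pics/s1.png

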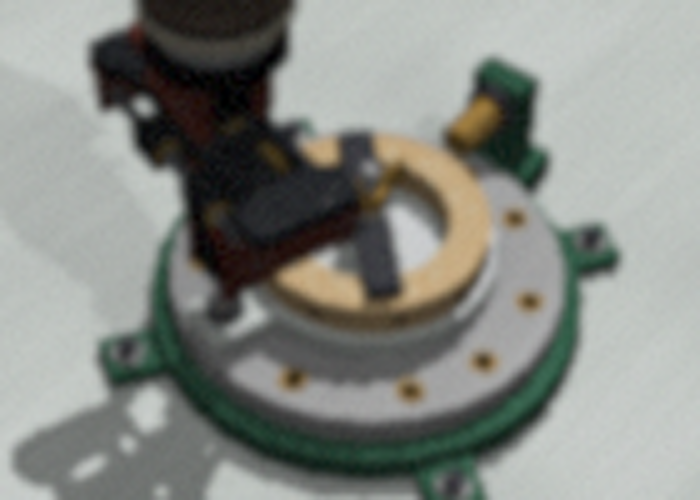

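```bash
cat >> h.py <<'E'
def polar(): 
    v=np.array(read_tcp_pos())[:2]-C; return np.arctan2(v[1],v[0]),np.hypot(*v)
E
python3 - <<'E'
from h import *
f0=np.load("f0.npy"); z=.1062; a,r=polar(); print(np.degrees(a),r)
for d in (1,2,4.5,7,9.5,12,14.5,17,19.5,21):
    t=a+np.radians(d)
    h=servo_line(at(t,z,r),rate=.05 if d>3 else .02,ori=quat(A0+np.radians(d)),force_limit=8); print(d,h,frc(t,f0),round(read_grip_width()*88,2))
    if h: break
print(read_tcp_pos(),np.degrees(polar()[0]),read_clock())
cv2.imwrite("pics/s2.png",cv2.resize(grab_frame("scene")[190:290,260:400,::-1],None,fx=5,fy=5,interpolation=2))
E
```

```text
-105.49251209259546 0.10013274035829454
1 False [-2.9 -0.8 -7.6] 25.57
2 False [-3.5 -1.2 -8.3] 25.48
4.5 False [-3.1 -0.6 -7.8] 25.72
7 False [-2.5 -1.  -7.7] 25.59
9.5 False [-3.5 -2.2 -8.4] 25.59
12 False [-2.1 -3.  -8.1] 25.85
14.5 False [-2.4 -3.6 -8.4] 25.58
17 False [-2.8 -4.3 -7.6] 25.29
19.5 False [-2.9 -4.7 -8.7] 25.22
21 False [-2.5 -4.9 -8.7] 25.58
[ 0.58098188 -0.09867627  0.1061452 ] -83.65598058728189 9.7
```

View pics/s2.png

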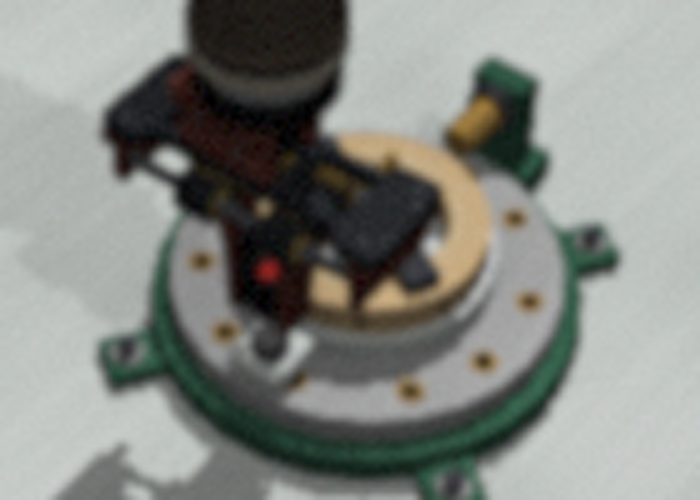

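At 21.8° turned, the scene crop shows the lug with the knob at (268,270). The next hole's rim is just ahead at (297,380), about 9° on. Now I'll lower the plunger, loosen the grip, and push with the trailing finger.

```bash
python3 - <<'E'
from h import *
f0=np.load("f0.npy"); a,r=polar(); th=A0+np.radians(21)
for z in (.1045,.1035,.1025,.1015):
    servo_line(at(a,z,r),rate=.02); f=frc(a,f0); print(z,f)
    if f[2]>-2: break
move_gripper(.35,10); print("released",frc(a,f0),read_grip_width()*88)
servo_line(at(a,.099,.0997),rate=.03); wait(.1); f0=np.array(read_ft_force()); np.save("f1.npy",f0)
for d in np.arange(1,6.1,.5):
    t=a+np.radians(d)
    h=servo_line(at(t,.099,.0997),rate=.012,ori=quat(th+np.radians(d)),force_limit=9); f=frc(t,f0); print(d,h,f)
    if h or abs(f[0])>12: break
print(np.degrees(polar()[0]),read_clock())
E
```

```text
0.1045 [-3.5 -4.5 -8.9]
0.1035 [-5.  -4.7 -5.5]
0.1025 [-7.7 -4.3  1. ]
released [ 0.3  0.2 -1. ] 30.43355564785863
1.0 False [-0.2  1.8  0.7]
1.5 False [-0.9  1.3  0.6]
2.0 False [-3.7  0.5  2.1]
2.5 False [-5.8  0.9  3.2]
3.0 False [-6.6  0.3  4.6]
3.5 False [-6.1  0.5  4.5]
4.0 False [-7.1  0.1  5. ]
4.5 False [-6.7 -0.5  4.5]
5.0 False [-6.9 -0.9  4.9]
5.5 False [-6.  -0.5  3.7]
6.0 False [-5.9 -0.3  2. ]
-77.39432255297308 14.0
```

```bash
python3 - <<'E'
from h import *
f0=np.load("f1.npy"); a,r=polar(); th=A0+np.radians(27)
for d in np.arange(.4,6.5,.3):
    t=a+np.radians(d)
    h=servo_line(at(t,.099,.0997),rate=.008,ori=quat(th+np.radians(d)),force_limit=7); f=frc(t,f0); print(round(d,1),h,f)
    if h or abs(f[0])>11: break
print(np.degrees(polar()[0]),read_clock())
cv2.imwrite("pics/s3.png",cv2.resize(grab_frame("scene")[190:290,260:400,::-1],None,fx=5,fy=5,interpolation=2))
E
```

```text
0.4 False [-5.2  0.5  2.2]
0.7 False [-5.8  0.   3.1]
1.0 False [-5.5 -0.2  2.2]
1.3 False [-5.   0.6  2.1]
1.6 False [-0.7  1.7  0.8]
1.9 False [-0.3  0.4  0.2]
2.2 False [-0.5  1.9 -0.4]
2.5 False [-0.5  1.7  0.3]
2.8 False [-0.8  1.   2.2]
3.1 False [-2.1  0.8  1.2]
3.4 False [-1.8  0.7 -0.2]
3.7 False [-3.7  0.   1. ]
4.0 False [-5.2 -0.1  3.8]
4.3 False [-6.9 -0.4  4.9]
4.6 False [-8.6 -0.7  5.6]
4.9 False [-10.6  -1.    8.1]
5.2 False [-12.5  -1.    8.6]
-72.77296438339899 18.3
```

View pics/s3.png

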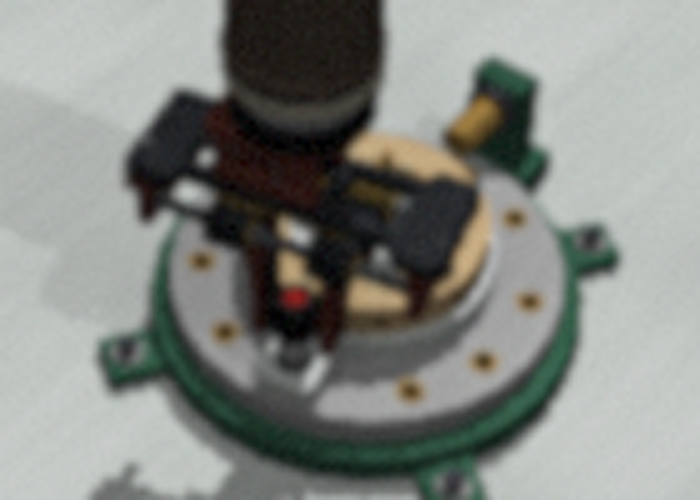

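The push force fell from 5 N to about 0 at +1.6°, then climbed steadily to 12.5 N, as it would with the pin dropped and seated against the hole wall. I'll back off, open, rise and check it.

```bash
python3 - <<'E'
from h import *
f0=np.load("f1.npy"); a,r=polar(); t=a-np.radians(1.9)
servo_line(at(t,.099,r),rate=.02); print(frc(t,f0))
move_gripper(.8); print(frc(t,f0))
servo_line(at(t,.20,r),rate=.12); wait(.2)
cam=wrist(); im=grab_frame("wrist")[:,:,::-1].copy(); s=grab_frame("scene")[:,:,::-1].copy()
cv2.imwrite("pics/s4f.png",s); cv2.imwrite("pics/w4f.png",im)
s0=cv2.imread("pics/scene0.png"); 
def red(i,box):
    h=cv2.cvtColor(i,cv2.COLOR_BGR2HSV); m=cv2.inRange(h,(0,130,60),(8,255,255))|cv2.inRange(h,(172,130,60),(180,255,255)); k=np.zeros_like(m); x0,y0,x1,y1=box; k[y0:y1,x0:x1]=m[y0:y1,x0:x1]
    M=cv2.moments(k,True); return (M["m10"]/max(M["m00"],1),M["m01"]/max(M["m00"],1)),M["m00"]
w0=cv2.imread("pics/w0.png"); print("wrist red",red(w0,(290,180,340,220)),red(im,(270,150,370,240)))
print("scene red",red(s0,(285,225,325,255)),red(s,(285,225,345,275)))
sc=fixed("scene")
for i in (red(s0,(285,225,325,255)),red(s,(285,225,345,275))):
    for z in (.111,.120):
        p=ray_plane(sc,i[0],z)[:2]-C; print(z,np.degrees(np.arctan2(p[1],p[0])),np.hypot(*p))
p=ray_plane(cam,red(im,(270,150,370,240))[0],.111)[:2]-C; print("wrist now",np.degrees(np.arctan2(p[1],p[0])),np.hypot(*p),read_clock())
a_=cv2.resize(s[205:275,270:370],(500,350),interpolation=2); b_=im[100:275,180:460]; b_=cv2.resize(b_,(500,312)); cv2.imwrite("pics/m4.png",np.vstack([a_,b_])[:600])
E
```

```text
[0.1 1.9 0.8]
[-0.9  1.5  0.6]
wrist red ((313.6030150753769, 202.96984924623115), 199.0) ((314.4688995215311, 203.30143540669857), 209.0)
scene red ((304.06666666666666, 239.6), 15.0) ((318.3809523809524, 249.42857142857142), 21.0)
0.111 -106.08923590648037 0.10084374457640133
0.12 -102.07809904814074 0.10530910130621036
0.111 -74.94653327743238 0.10129939443812516
0.12 -73.06885529230017 0.10860453162350955
wrist now -74.84268493668985 0.09871399598847459 20.7833
```

View pics/m4.png

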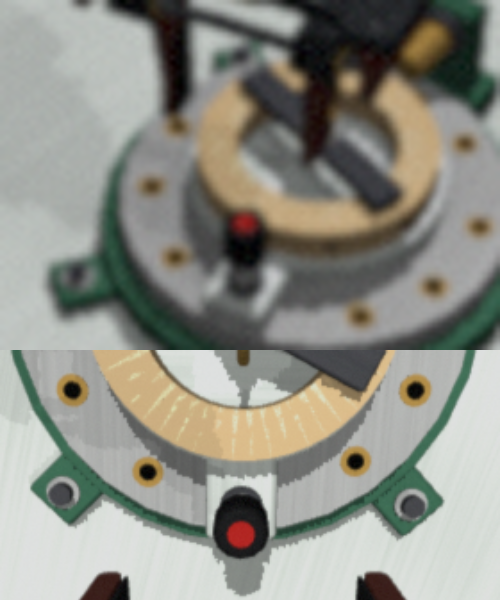

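The knob reads −74.9° at r = 101 mm when cast onto the home height, which matches the start readings (−106.1°, 101 mm). That makes 31.1° turned, which is the next hole, with the pin apparently down. I'll confirm the knob height by a gentle touch on its top with the jaws shut.

```bash
python3 - <<'E'
from h import *
move_gripper(0.0,5); a=np.radians(-74.9); q=quat(A0+np.radians(31))
servo_line(at(a,.136),rate=.1,ori=q); wait(.2); f0=np.array(read_ft_force())
h=servo_line(at(a,.121),rate=.01,force_limit=3); print(h,"tips z",read_tcp_pos()[2]-.014,frc(a,f0))
servo_line(at(a,.20),rate=.12); wait(.2); print(np.array(read_ft_force())-f0,read_clock())
E
```

```text
True tips z 0.11142147941581389 [-1.2 -0.6  5.3]
[-0.99297933  0.56281036 -0.37590663] 24.8917
```

The knob top was felt at 111.4 mm, against 111 mm expected when home and about 120 mm if riding on the plate. The pin is home, so I'll hand in.

```bash
python3 - <<'E'
from h import *
wait(.3); print(np.array(read_ft_force()),read_tcp_pos(),read_clock()); close_job()
E
```

```text
[-0.53180115 -0.81446074 -0.04489352] [ 0.59762152 -0.09600602  0.19985588] 25.1917
the job is handed in; nothing more can be done
```

The turntable is locked in the very next hole, 31.1° anticlockwise from the start, and the job is handed in at about 25 s on the clock.

**What I did:** I gripped the knob with light centring (forces under 3 N) and lifted the plunger 12 mm. I carried the table about 22° anticlockwise, let the pin down on the plate and loosened the grip. Then I pushed on gently with one finger at 5–7 N until the pin dropped. The push after the drop rose to 12.5 N against the hole wall and I stopped there, under the 20 N limit. After that I let go and moved clear.

**Last checks:**
- **Angle:** the knob reads −74.9°, against the hole measured at −75.0°.
- **Pin home:** a light touch of about 5 N on the knob top met it at 111.4 mm, where 111 mm is expected when home and about 120 mm if the pin were still riding on the plate.
- **Other things on the bench:** the arm stayed over the turntable after the first move and felt no unexpected contact. I did not compare their positions before and after.

**Disagreements:**
- **Camera offset:** the top and wrist cameras differed by about 2 mm, and centring on the knob by touch settled that.
- **Cap area:** the knob's red cap also looked slightly larger in the last wrist picture than in the first (209 against 199 px), which could have meant a raised knob. The scene camera and the touch both showed it home.

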